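# Pack the delivery tray with interlocked channel pieces and polishing things

## Robot

A 6-joint arm with a two-finger parallel gripper is mounted at the origin on the work surface. World frame = base frame: x ahead of the robot, y to its left, z up, the work surface at z = 0. Lengths are in m, angles in rad, forces in N, time in s.
With the tool pointing down it reaches from about 0.3 to 0.875 m from the base axis. Payload 4.2 kg.
Tool frame: the origin (TCP) lies at the very end of the fingers, on their centre line; the grasp point (between the pads) lies 19 mm behind it; z points along the fingers, y is the line along which they close (so a half turn about z gives the same grasp; the last joint's range is limited). The gripper opens to 85 mm and grips with 20 to 120 N. Pads are 22 mm wide; open, the fingers measure 114 mm over their backs; the gripper's body (76 mm by 85 mm) begins 54 mm behind the grasp point. The pads swing forward as they close: fully open they stand 13 mm farther back than shut.
Start: joints at [1.143, 0.32, 1.565, -0, 1.257, -0.02], TCP at [0.228, 0.528, 0.231] pointing down, gripper open.
Joint ranges: [-3.11, 3.11], [-0.84, 2.01], [0.21, 2.61], [-1.34, 4.49], [0.05, 2.63], [-2.56, 2.56]. Speed limits (rad/s): [2.57, 2.57, 3.14, 3.14, 3.14, 3.14].

## Interface

Orientations are given as a unit quaternion [x, y, z, w].
In Python, from bench import r, cams, finish_job gives the robot as it stands. The module is installed in compiled form; this text tells all that it offers.
- The arm moves only by the tool arm_command, never from a script. Its argument "deltas" is one flat list of numbers, 7 for each row, row after row: the shift along the world's x, y, z as a fraction of full scale, then the turn, a rotation vector about the world's x, y, z as a fraction of full scale, then the opening, from -1 (shut) to 1 (fully open). In form: [x, y, z, rx, ry, rz, grip, x, y, z, rx, ry, rz, grip, ...]. A call has 1 to 8 rows; each row shifts and turns the commanded pose from where the row before left it; what a row does not reach is not made up. Full scale, the value 1, is 0.4 m for a shift and 10 degrees for a turn. A row lasts 1/8 s, in which the tool goes at most 62.5 mm and 10.7 degrees, less where a joint would pass 70% of its speed; a pose out of reach is approached as far as the arm can. A call with a number of a shift or a turn outside -1 to 1 is refused whole. A call with a gripper value outside its range is refused whole. The fingers move at their own pace and stop on an object; "squeeze" is the grip in N (left out, the last holds). Time passes only in rows, so rows that do not move let the fingers close. It gives the time, the measured TCP pose, the force, the opening and the grip force at its end, in the units of the state.
- r.state(): the state, without advancing time (a new reading comes with each control period).
- cams.read_camera(name): name is "scene" or "side" or "wrist"; returns a dict with "color" (480x640x3 uint8, red, green, blue), "vfov" (degrees; the focal length in pixels is half the picture's height over the tangent of half this angle, whatever the lens; pixels are square), "cx", "cy" (the principal point, pixels), "rvec" (rotation vector, rad) and "tvec" (3), from world to camera coordinates, as OpenCV has them; the wrist camera has in their place "T_tool_cam" (4x4, takes a point from camera to tool coordinates, whose origin is the TCP and whose axes are the flange's). Camera axes: x right, y down, z forward; pixel columns grow to the right and rows downward; lengths in m; the calibration is good to about 2 mm. A picture is of the moment at which its call begins: read the wrist's pose just before it. There is no depth.
- finish_job(): hands the job in; it is judged then, once.
The state is a dict: "clock": time; "joint_positions": joint angles; "dq": joint speeds; "tau": joint torques, N m; "eef_pos": TCP position; "tcp_rot": TCP orientation; "ft_force": force on the tool from outside, world axes, zero at the start; "moment": the same for the moment, N m; "finger_gap": finger opening in m; "gripper_force": force on a finger pad.
Only numpy, scipy, OpenCV 4.12 (cv2) and the standard library are available. Lean on these libraries where they do the work, as an engineer would, in place of code of your own. Each camera call takes 0.05 s, during which the arm holds its last target. There are 200 camera calls.

## Task

Pack the wooden tray for delivery. In its bay on the robot's left lay the four open-up channel pieces side by side across the tray, flat on the floor, and lay every open-down piece over two neighbouring ones so that its flanges drop fully into their troughs and interlock; in its right-hand bay stand the tin, the sharpening stone and the sanding block, whichever are there, side by side flat on the floor. Leave the engraving tools, the pad tin and the matchbox where they are.

Things in the scene. Friction and masses are not known exactly. Their poses are not given: they have to be found in the camera images.
- tray: Long shallow wooden tray, fixed to the bench. Origin: centre of its underside, z up, x across it (80 outside, 70 inside), y along its length (264). Floor 5 thick; walls 5 thick, tops 13 above the bench. A 6 thick divider makes two bays: 120 long at the +y end (robot's left), 128 long at the -y end (robot's right).
- channel_bay (a point): Centre of the floor of the tray's left-hand (+y) bay (120 along the tray's y x 70 across), where the channel pieces go; axes as the tray's.
- item_bay (a point): Centre of the floor of the tray's right-hand (-y) bay (128 along the tray's y x 70 across), where tin, stone and block go; axes as the tray's.
- up1: Aluminium channel piece, 60 long (x) x 26 wide (y) x 30 high, all walls 4 thick (18 clear between flanges), about 50 g; starts on the black mat with its open side UP (web on the bottom). Origin: centre of its underside, z up. Grip its two ends (60 apart) from above.
- up2: Aluminium channel piece, 60 long (x) x 26 wide (y) x 30 high, all walls 4 thick (18 clear between flanges), about 50 g; starts on the black mat with its open side UP (web on the bottom). Origin: centre of its underside, z up. Grip its two ends (60 apart) from above.
- up3: Aluminium channel piece, 60 long (x) x 26 wide (y) x 30 high, all walls 4 thick (18 clear between flanges), about 50 g; starts on the black mat with its open side UP (web on the bottom). Origin: centre of its underside, z up. Grip its two ends (60 apart) from above.
- up4: Aluminium channel piece, 60 long (x) x 26 wide (y) x 30 high, all walls 4 thick (18 clear between flanges), about 50 g; starts on the black mat with its open side UP (web on the bottom). Origin: centre of its underside, z up. Grip its two ends (60 apart) from above.
- down1: Aluminium channel piece, 60 long (x) x 26 wide (y) x 30 high, all walls 4 thick (18 clear between flanges), about 50 g; starts on the black mat with its open side DOWN (web on top). Origin: centre of its underside, level with the flange edges, z up. Grip its two ends (60 apart) from above. Interlocked, its flange edges rest on the webs below, 4 above the tray floor. May be absent.
- down2: Aluminium channel piece, 60 long (x) x 26 wide (y) x 30 high, all walls 4 thick (18 clear between flanges), about 50 g; starts on the black mat with its open side DOWN (web on top). Origin: centre of its underside, level with the flange edges, z up. Grip its two ends (60 apart) from above. Interlocked, its flange edges rest on the webs below, 4 above the tray floor. May be absent.
- down3: Aluminium channel piece, 60 long (x) x 26 wide (y) x 30 high, all walls 4 thick (18 clear between flanges), about 50 g; starts on the black mat with its open side DOWN (web on top). Origin: centre of its underside, level with the flange edges, z up. Grip its two ends (60 apart) from above. Interlocked, its flange edges rest on the webs below, 4 above the tray floor. May be absent.
- tin: Flat-topped closed round steel tin, 56 diameter, 32 high, 150 g, standing beside the tray. Origin: centre of its underside, z up. May be absent.
- stone: Grey sharpening stone, 60 (x) x 24 (y) x 28 high, 110 g. Origin: centre of its underside, z up. May be absent.
- block: Wooden sanding block with a cork sole, 60 (x) x 36 (y) x 34 high, 60 g. Origin: centre of its underside, z up. May be absent.
- graver1: Engraver's hand tool lying flat, wooden handle 75 long, 22 thick, short steel blade, beyond the mat's channel pieces; origin at the ferrule on the bench. To be left alone.
- graver2: Second engraver's hand tool like the first. To be left alone.
- pad_tin: Shallow steel tin with a cork pad, 72 diameter, 22 high, between the tray and the robot's right; origin: centre of its underside. To be left alone.
- matchbox: Cardboard box 55 x 36 x 16 high, between the tray and the robot's left; origin: centre of its underside. To be left alone.
Mind the look-alikes: they are no part of the job. What is shaped like the up1 but pink is not meant.

How it is judged:
At the end, for the whole second after the job is handed in: Open-up channels flat on the left bay's floor; each open-down one level, flange edges on their webs (6.5-12.5 mm above the tray's underside), within 24 mm of two of them; tin, stone, block upright on the right bay's floor. Tilts under 0.1 rad, all at rest (z of up1 in the frame of tray between 0.0025 and 0.008 m and angle between each of up1, up2, up3, up4, down1, down2, down3, tin, stone, block's own z axis and vertical below 0.1 rad and linear speed of each of up1, up2, up3, up4, down1, down2, down3, tin, stone, block below 0.02 m/s and x of up1 in the frame of tray between -0.009 and 0.009 m and y of up1 in the frame of tray between 0.018 and 0.116 m and z of up2 in the frame of tray between 0.0025 and 0.008 m and x of up2 in the frame of tray between -0.009 and 0.009 m and y of up2 in the frame of tray between 0.018 and 0.116 m and z of up3 in the frame of tray between 0.0025 and 0.008 m and x of up3 in the frame of tray between -0.009 and 0.009 m and y of up3 in the frame of tray between 0.018 and 0.116 m and z of up4 in the frame of tray between 0.0025 and 0.008 m and x of up4 in the frame of tray between -0.009 and 0.009 m and y of up4 in the frame of tray between 0.018 and 0.116 m and z of down1 in the frame of tray between 0.0065 and 0.0125 m and x of down1 in the frame of tray between -0.012 and 0.012 m and ((horizontal distance between down1 and up1 below 0.024 m and horizontal distance between down1 and up2 below 0.024 m) or (horizontal distance between down1 and up1 below 0.024 m and horizontal distance between down1 and up3 below 0.024 m) or (horizontal distance between down1 and up1 below 0.024 m and horizontal distance between down1 and up4 below 0.024 m) or (horizontal distance between down1 and up2 below 0.024 m and horizontal distance between down1 and up3 below 0.024 m) or (horizontal distance between down1 and up2 below 0.024 m and horizontal distance between down1 and up4 below 0.024 m) or (horizontal distance between down1 and up3 below 0.024 m and horizontal distance between down1 and up4 below 0.024 m)) and z of down2 in the frame of tray between 0.0065 and 0.0125 m and x of down2 in the frame of tray between -0.012 and 0.012 m and ((horizontal distance between down2 and up1 below 0.024 m and horizontal distance between down2 and up2 below 0.024 m) or (horizontal distance between down2 and up1 below 0.024 m and horizontal distance between down2 and up3 below 0.024 m) or (horizontal distance between down2 and up1 below 0.024 m and horizontal distance between down2 and up4 below 0.024 m) or (horizontal distance between down2 and up2 below 0.024 m and horizontal distance between down2 and up3 below 0.024 m) or (horizontal distance between down2 and up2 below 0.024 m and horizontal distance between down2 and up4 below 0.024 m) or (horizontal distance between down2 and up3 below 0.024 m and horizontal distance between down2 and up4 below 0.024 m)) and z of down3 in the frame of tray between 0.0065 and 0.0125 m and x of down3 in the frame of tray between -0.012 and 0.012 m and ((horizontal distance between down3 and up1 below 0.024 m and horizontal distance between down3 and up2 below 0.024 m) or (horizontal distance between down3 and up1 below 0.024 m and horizontal distance between down3 and up3 below 0.024 m) or (horizontal distance between down3 and up1 below 0.024 m and horizontal distance between down3 and up4 below 0.024 m) or (horizontal distance between down3 and up2 below 0.024 m and horizontal distance between down3 and up3 below 0.024 m) or (horizontal distance between down3 and up2 below 0.024 m and horizontal distance between down3 and up4 below 0.024 m) or (horizontal distance between down3 and up3 below 0.024 m and horizontal distance between down3 and up4 below 0.024 m)) and z of tin in the frame of tray between 0.0025 and 0.008 m and x of tin in the frame of tray between -0.01 and 0.01 m and y of tin in the frame of tray between -0.102 and -0.024 m and z of stone in the frame of tray between 0.0025 and 0.008 m and x of stone in the frame of tray between -0.026 and 0.026 m and y of stone in the frame of tray between -0.118 and -0.008 m and z of block in the frame of tray between 0.0025 and 0.008 m and x of block in the frame of tray between -0.02 and 0.02 m and y of block in the frame of tray between -0.112 and -0.014 m); the robot touches nothing.
It fails at once if a bystander (graver, pad tin, matchbox) is shifted by more than 3 cm (distance of any of graver1, graver2, pad_tin, matchbox from where it was at the start of the episode above 0.03 m).
Of down1, down2, down3 only 2 to 3 are there at a start; the rules pass over those that are not, and their reading is None.
Of tin, stone, block only 2 to 3 are there at a start; the rules pass over those that are not, and their reading is None.
At some moment in a run one of up1, up2, up3, up4, down1, down2, down3, tin, stone, block may be knocked a few centimetres aside while the robot is not near it.
It also fails if it takes over 200 s, if anything falls off the work surface, if the arm or the gripper's body presses on something with over 40 N, if the wrist force passes 120 N, or if a joint passes its speed limit or range.

## Working session

There is one attempt and no reset: what is moved stays moved. The work goes in short steps, Python scripts to look and compute and a tool call to move; the robot and the scene stay as the last step left them, time stands still between calls to the robot, and variables do not carry over. Pictures are saved under pics/ and viewed, at most 14 in all, crops included, and the job is handed in when it is done.

Besides the shell and the picture viewer there is one more tool, called after "Call:" as name(argument=value, ...) on one line, values as JSON. arm_command: Moves the arm, as the interface text tells. Its arguments: {"type":"object","properties":{"deltas":{"type":"array"},"squeeze":{"type":"number"}},"required":["deltas"]}

```bash
mkdir -p pics; cat > h.py <<'E'
import numpy as np, cv2
from bench import r, cams
from scipy.spatial.transform import Rotation as R
def cam(name):
    s=r.state(); c=cams.read_camera(name)
    f=240/np.tan(np.radians(c["vfov"])/2)
    K=np.array([[f,0,c["cx"]],[0,f,c["cy"]],[0,0,1]])
    if name=="wrist":
        T=np.eye(4);T[:3,:3]=R.from_quat(s["tcp_rot"]).as_matrix();T[:3,3]=s["eef_pos"]
        M=T@np.array(c["T_tool_cam"]);Rc=M[:3,:3];o=M[:3,3]
    else:
        Rw=R.from_rotvec(np.ravel(c["rvec"])).as_matrix();Rc=Rw.T;o=-Rc@np.ravel(c["tvec"])
    return c["color"],K,Rc,o
def pt(uv,z,K,Rc,o):
    uv=np.atleast_2d(uv).astype(float)
    d=(Rc@np.linalg.inv(K)@np.c_[uv,np.ones(len(uv))].T).T
    return o+d*((z-o[2])/d[:,2])[:,None]
def px(p,K,Rc,o):
    q=(K@Rc.T@(np.atleast_2d(p)-o).T).T
    return q[:,:2]/q[:,2:]
def save(n,img): cv2.imwrite(f"pics/{n}.png",cv2.cvtColor(img,cv2.COLOR_RGB2BGR))
E
python3 - <<'E'
from h import *
print({k:np.round(v,3) for k,v in r.state().items()})
for n in("scene","side","wrist"):
    I,K,Rc,o=cam(n);save(n+"0",I);print(n,K[0,0],o.round(3),Rc[:,2].round(3));np.savez(n+"0.npz",I=I,K=K,Rc=Rc,o=o)
E
```

```text
{'clock': np.float64(0.0), 'joint_positions': array([ 1.143,  0.32 ,  1.566, -0.   ,  1.257, -0.02 ]), 'dq': array([ 0.001, -0.002, -0.001, -0.002,  0.001, -0.   ]), 'tau': array([-1.0000e-03, -4.1552e+01, -2.3417e+01, -0.0000e+00,  8.0000e-03,
        0.0000e+00]), 'eef_pos': array([0.228, 0.527, 0.23 ]), 'tcp_rot': array([ 0.202,  0.979, -0.001, -0.   ]), 'ft_force': array([ 0.258,  0.284, -0.231]), 'moment': array([-0.084,  0.028,  0.018]), 'gripper_force': np.float64(0.0), 'finger_gap': np.float64(0.085)}
scene 466.7170287928217 [0.822 0.549 0.929] [-0.253 -0.46  -0.851]
side 437.1122597606142 [ 0.489 -0.535  0.751] [ 0.06   0.642 -0.764]
wrist 411.86760521523564 [0.153 0.56  0.374] [ 0.293 -0.129 -0.947]
```

View pics/scene0.png

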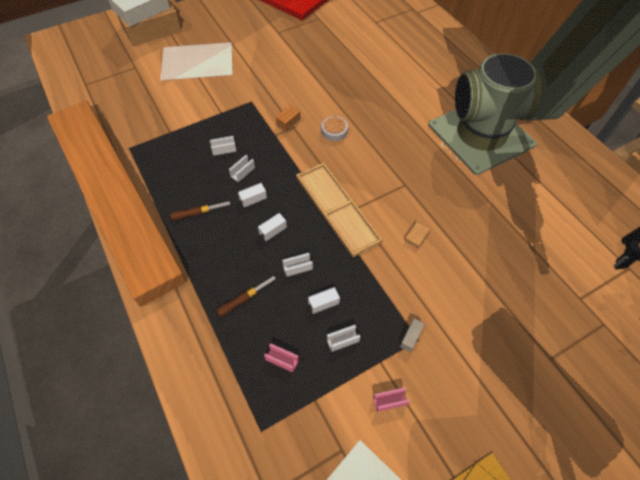

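View pics/side0.png

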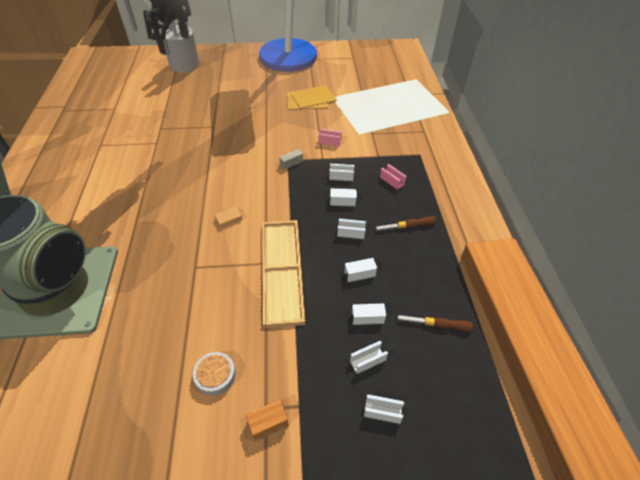

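```bash
cat > m.py <<'E'
from h import *
P={"up_a":[(223,146),(384,409)],"up_b":[(242,167),(368,357)],"dn_a":[(252,195),(368,314)],"dn_b":[(272,226),(361,269)],"up_c":[(298,264),(351,229)],"dn_c":[(323,299),(343,197)],"up_d":[(343,338),(342,172)],"stone":[(412,333),(291,159)],"block":[(288,117),(267,418)],"match":[(417,234),(229,216)],"pad":[(334,128),(213,373)]}
D=[]
for n in("scene0","side0"):
    z=np.load(n+".npz");D.append((z["I"],z["K"],z["Rc"],z["o"]))
for k,v in P.items():
    rays=[];ang=[]
    for (I,K,Rc,o),(u,w) in zip(D,v):
        s=22; cr=I[w-s:w+s,u-s:u+s].astype(int)
        if k[:2] in("up","dn"):
            m=(cr.min(2)>85).astype(np.uint8)
            n,l,st,ce=cv2.connectedComponentsWithStats(m)
            ys,xs=np.where(m); 
            i=1+np.argmin([np.hypot(*(ce[j]-s))-st[j,4]*.05 for j in range(1,n)])
            c=ce[i]+[u-s,w-s]
            yy,xx=np.where(l==i)
            q=pt(np.c_[xx+u-s,yy+w-s],.02,K,Rc,o)[:,:2];C=np.cov(q.T);e,V=np.linalg.eigh(C);ang.append((round(np.degrees(np.arctan2(V[1,1],V[0,1]))%180),len(xx)))
        else: c=np.array([u,w],float)
        d=Rc@np.linalg.inv(K)@[c[0],c[1],1];rays.append((o,d/np.linalg.norm(d)))
    A=np.zeros((3,3));b=np.zeros(3)
    for o,d in rays:
        M=np.eye(3)-np.outer(d,d);A+=M;b+=M@o
    x=np.linalg.solve(A,b);print(k,x.round(3),"r",round(np.hypot(*x[:2]),3),ang)
I,K,Rc,o=D[0];print("tray scene",pt([(300,172),(324,164),(381,239),(359,253)],.013,K,Rc,o).round(3).tolist())
I,K,Rc,o=D[1];print("tray side",pt([(263,224),(298,222),(304,324),(262,327)],.013,K,Rc,o).round(3).tolist())
E
python3 m.py
python3 - <<'E'
import numpy as np,cv2
a=np.load("scene0.npz")["I"];b=np.load("side0.npz")["I"]
A=cv2.resize(a[100:270,200:440],None,fx=1.66,fy=1.66,interpolation=2);B=cv2.resize(b[140:440,200:420],None,fx=1.8,fy=1.8,interpolation=2)
c=np.zeros((560,800,3),np.uint8);c[:A.shape[0],:A.shape[1]]=A;c[:B.shape[0],400:400+B.shape[1]]=B[:560,:400]
A2=cv2.resize(a[270:420,240:440],None,fx=1.8,fy=1.8,interpolation=2)
c[285:285+270,:360]=A2[:270]
cv2.imwrite("pics/crop.png",c[:,:,::-1])
E
```

```text
up_a [ 0.621 -0.29   0.015] r 0.686 [(155, 400), (165, 897)]
up_b [ 0.61  -0.197  0.014] r 0.641 [(35, 411), (25, 745)]
dn_a [ 0.623 -0.109  0.016] r 0.632 [(8, 450), (3, 698)]
dn_b [ 0.622 -0.003  0.017] r 0.622 [(18, 467), (20, 597)]
up_c [0.617 0.113 0.016] r 0.628 [(171, 512), (167, 530)]
dn_c [0.609 0.214 0.016] r 0.646 [(177, 542), (15, 474)]
up_d [0.616 0.305 0.016] r 0.688 [(173, 566), (92, 428)]
stone [0.489 0.365 0.014] r 0.61 []
block [ 0.428 -0.292  0.019] r 0.519 []
match [0.339 0.176 0.009] r 0.382 []
pad [ 0.334 -0.205  0.009] r 0.392 []
tray scene [[0.488, -0.114, 0.013], [0.423, -0.107, 0.013], [0.42, 0.148, 0.013], [0.483, 0.154, 0.013]]
tray side [[0.418, 0.141, 0.013], [0.498, 0.142, 0.013], [0.497, -0.121, 0.013], [0.418, -0.122, 0.013]]
```

View pics/crop.png

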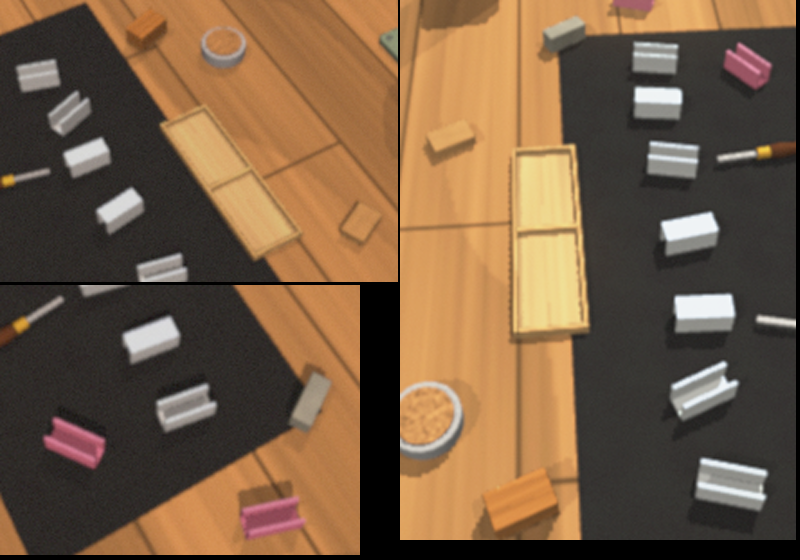

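Call:
arm_command(deltas=[0.09,-0.125,0.02,0,0,-0.834,1,0.09,-0.125,0.02,0,0,-0.834,1,0.09,-0.125,0.02,0,0,-0.834,1,0.09,-0.125,0.02,0,0,-0.834,1,0.09,-0.125,0.02,0,0,-0.834,1,0.09,-0.125,0.02,0,0,-0.834,1,0.09,-0.125,0.02,0,0,-0.834,1,0.09,-0.125,0.02,0,0,-0.834,1])

```text
clock: 1.15
eef_pos: [0.5168, 0.1261, 0.2954]
tcp_rot: [0.709, 0.705, 0.0, -0.0]
ft_force: [1.0, 1.1, 0.1]
finger_gap: 0.0856
gripper_force: 0.0
```

```bash
python3 - <<'E'
from h import *
I,K,Rc,o=cam("wrist");save("w1",I);np.savez("w1.npz",I=I,K=K,Rc=Rc,o=o);print(o,Rc[:,2],r.state()["eef_pos"])
E
```

```text
[0.51786214 0.20848574 0.43860697] [-0.001461   -0.31996033 -0.94742982] [0.52149073 0.12000249 0.29615136]
```

View pics/w1.png

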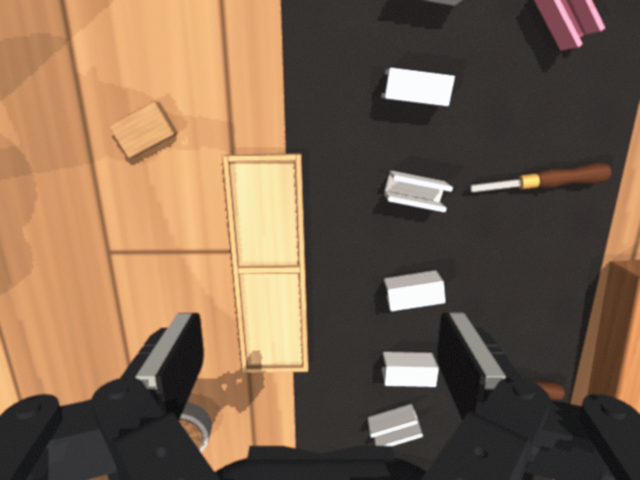

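```bash
cat >> h.py <<'E'
def meas(I,K,Rc,o,uv,L=.06,W=.026,H=.03,mask=None,s=60):
    """box pose from its silhouette: far sides seen at z=H, near sides at z=0"""
    if mask is None: mask=(I.min(2)>70)
    n,l=cv2.connectedComponents(mask.astype(np.uint8))
    u,w=np.round(uv).astype(int)
    w0=l[max(w-8,0):w+9,max(u-8,0):u+9];ids=w0[w0>0]
    if len(ids)==0: return None
    i=np.bincount(ids).argmax();yy,xx=np.where(l==i)
    T=pt(np.c_[xx,yy],H,K,Rc,o)[:,:2];B=pt(np.c_[xx,yy],0,K,Rc,o)[:,:2]
    Hl=cv2.convexHull(T.astype(np.float32))
    (c,sz,a)=cv2.minAreaRect(Hl)
    if sz[0]<sz[1]: a+=90
    a=np.radians(a);ax=[np.array([np.cos(a),np.sin(a)]),np.array([-np.sin(a),np.cos(a)])]
    cen=np.zeros(2);dim=[]
    for e in ax:
        sup=[]
        for sg in(1,-1):
            n_=sg*e; b=np.percentile(B@n_,99.7); t=np.percentile(T@n_,99.7)
            sup.append(b if o[:2]@n_>b else t)
        cen+=e*(sup[0]-sup[1])/2;dim.append(sup[0]+sup[1])
    return cen.round(4),round((np.degrees(a)+90)%180-90,1),np.round(dim,4),len(xx)
E
python3 - <<'E'
from h import *
z=np.load("w1.npz");D=(z["I"],z["K"],z["Rc"],z["o"])
c=pt([(223,156),(302,154),(308,370.5),(247,373)],.013,*D[1:])[:,:2]
print(c.round(4).tolist(),c.mean(0)); print([np.linalg.norm(c[i]-c[i-1]).round(4) for i in range(4)])
print(pt([(234,265),(240,271),(304,263),(305,269)],.013,*D[1:]).round(4).tolist())
for n,p in dict(up_a=(.621,-.29),up_b=(.61,-.197),dn_a=(.623,-.109),dn_b=(.622,-.003),up_c=(.617,.113),dn_c=(.609,.214),up_d=(.616,.305)).items():
    uv=px([*p,.02],*D[1:])[0]
    if 0<uv[0]<640 and 0<uv[1]<480: print(n,uv.round(),meas(*D,uv))
I=D[0]; g=cv2.resize(I[140:390,210:320],None,fx=3,fy=2.4,interpolation=2);save("tr",g)
E
```

```text
[[0.418, 0.1486], [0.4991, 0.1501], [0.5011, -0.1139], [0.4258, -0.117]] [0.46101314 0.01693899]
[np.float64(0.2657), np.float64(0.0811), np.float64(0.2639), np.float64(0.0753)]
[[0.4204, 0.0273, 0.013], [0.4266, 0.0199, 0.013], [0.4989, 0.0292, 0.013], [0.4999, 0.0219, 0.013]]
up_b [394. 428.] (array([ 0.6114, -0.1991]), np.float64(20.3), array([0.062 , 0.0291]), 1767)
dn_a [409. 370.] (array([ 0.6251, -0.1105]), np.float64(-0.4), array([0.0614, 0.0297]), 1936)
dn_b [414. 291.] (array([ 0.6239, -0.0043]), np.float64(9.6), array([0.0613, 0.029 ]), 2050)
up_c [416. 190.] (array([0.6188, 0.1114]), np.float64(-11.9), array([0.0617, 0.0289]), 2003)
dn_c [415.  87.] (array([0.612, 0.214]), np.float64(-7.2), array([0.0606, 0.0287]), 2261)
```

View pics/tr.png

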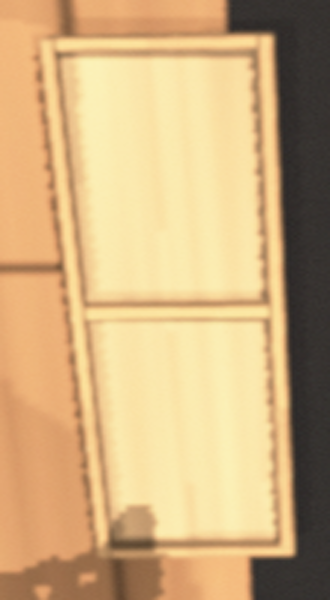

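Call:
arm_command(deltas=[0.061,-0.0056,-0.104,0,0,-0.29,1,0.061,-0.0056,-0.104,0,0,-0.29,1,0.061,-0.0056,-0.104,0,0,-0.29,1,0.061,-0.0056,-0.104,0,0,-0.29,1,0,0,0,0,0,0,1,0,0,0,0,0,0,1])

```text
clock: 1.95
eef_pos: [0.6135, 0.1192, 0.1298]
tcp_rot: [0.775, 0.632, 0.0, 0.0]
ft_force: [0.4, 0.6, 0.1]
finger_gap: 0.086
gripper_force: 0.0
```

```bash
cat > near.py <<'E'
from h import *; import sys
# usage: near.py x y [kind]  -> measure object near tool, print pose and correction
def go(x,y,yaw,z):
    s=r.state();p=s["eef_pos"];Y=R.from_quat(s["tcp_rot"]).as_matrix()[:,1];t=np.degrees(np.arctan2(Y[1],Y[0]))
    d=np.array([x,y,z])-p;dy=(yaw-t+90)%180-90
    print("at",p.round(4),"yaw",round(t,2),"tilt",np.degrees(R.from_quat(s["tcp_rot"]).as_matrix()[:2,2]).round(2),"gap",round(float(s["finger_gap"]),4),"t",round(float(s["clock"]),1))
    print("total shift(m)",d.round(4),"fraction sum",(d/.4).round(4),"rot fraction sum",round(dy/10,3))
if __name__=="__main__":
    x,y=map(float,sys.argv[1:3]);k=sys.argv[3] if len(sys.argv)>3 else "ch"
    D=cam("wrist");I=D[0]
    if k=="ch": m=meas(*D,px([x,y,.02],*D[1:])[0],mask=I.min(2)>85)
    print(k,m)
    if len(sys.argv)>4: save(sys.argv[4],I)
    if m: go(*m[0],m[1],.008)
E
python3 near.py .6188 .1114 ch w2
```

```text
ch (array([0.6182, 0.1116]), np.float64(-11.7), array([0.0607, 0.0268]), 5075)
at [0.6138 0.1193 0.1307] yaw -11.64 tilt [0.13 0.03] gap 0.085 t 2.0
total shift(m) [ 0.0044 -0.0077 -0.1227] fraction sum [ 0.011  -0.0193 -0.3068] rot fraction sum -0.006
```

View pics/w2.png

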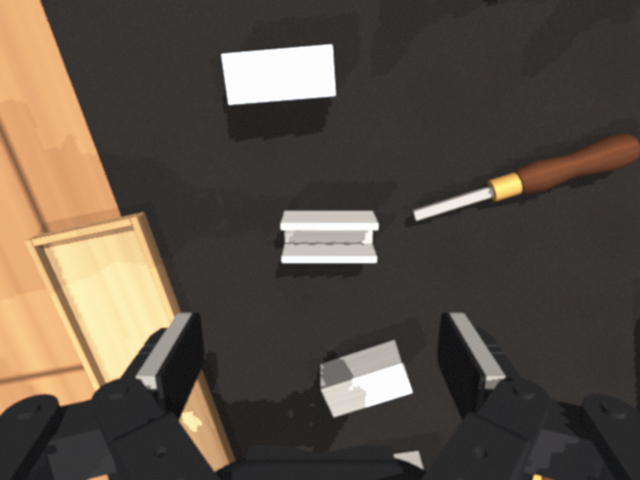

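Call:
arm_command(deltas=[0.011,-0.0193,-0.1,0,0,0,0.7,0,0,-0.1,0,0,0,0.7,0,0,-0.107,0,0,0,0.7,0,0,0,0,0,0,0.7,0,0,0,0,0,0,-1,0,0,0,0,0,0,-1,0,0,0.05,0,0,0,-1,0,0,0.12,0,0,0,-1], squeeze=40)

```text
clock: 3.0
eef_pos: [0.617, 0.111, 0.0744]
tcp_rot: [0.775, 0.631, -0.001, -0.001]
ft_force: [-0.2, -0.2, -0.7]
finger_gap: 0.0584
gripper_force: 43.1
```

```bash
python3 - <<'E'
from near import *
D=cam("wrist");save("w3",D[0]);go(.4590,.098,0,.06)
E
```

```text
at [0.6218 0.1119 0.0828] yaw -11.68 tilt [0.69 0.11] gap 0.0585 t 3.0
total shift(m) [-0.1628 -0.0139 -0.0228] fraction sum [-0.4071 -0.0346 -0.057 ] rot fraction sum 1.168
```

View pics/w3.png

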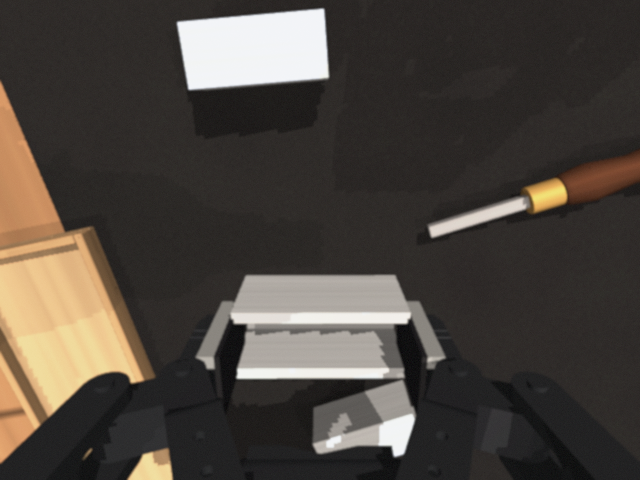

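Call:
arm_command(deltas=[-0.0995,0.0095,0,0,0,0.3,-1,-0.0995,0.0095,0,0,0,0.3,-1,-0.0995,0.0095,0,0,0,0.3,-1,-0.0995,0.0095,0,0,0,0.3,-1,0,0,0,0,0,0,-1,0,0,0,0,0,0,-1])

```text
clock: 3.8
eef_pos: [0.4606, 0.1268, 0.0755]
tcp_rot: [0.705, 0.709, 0.002, 0.001]
ft_force: [0.9, -0.4, 0.1]
finger_gap: 0.0584
gripper_force: 43.2
```

```bash
python3 - <<'E'
from near import *
D=cam("wrist");save("w4",D[0]);np.savez("w4.npz",I=D[0],K=D[1],Rc=D[2],o=D[3]);go(.4590,.1267,0.5,.015)
E
```

```text
at [0.4608 0.1267 0.0752] yaw 0.3 tilt [0.22 0.05] gap 0.0584 t 3.9
total shift(m) [-0.0018  0.     -0.0602] fraction sum [-0.0045  0.     -0.1505] rot fraction sum 0.02
```

View pics/w4.png

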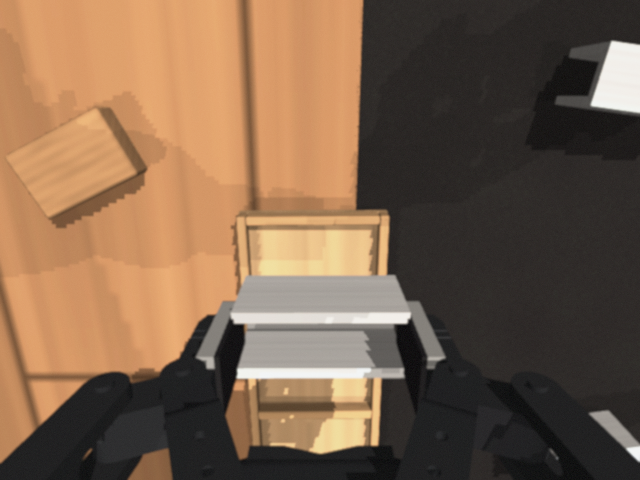

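```bash
python3 - <<'E'
from h import *
z=np.load("w4.npz");D=(z["I"],z["K"],z["Rc"],z["o"])
I=D[0].astype(int)
for u in(270,320,360): print(u,I[204:232,u].sum(1).tolist())
for v in (230,250): print(v,I[v,225:260].sum(1).tolist(),I[v,365:400].sum(1).tolist())
print(I[396:418,340].sum(1).tolist())
print(pt([(238,212),(388,211),(320,211),(320,225),(340,403),(340,411)],.013,*D[1:]).round(4).tolist())
E
```

```text
270 [388, 390, 385, 389, 388, 391, 384, 371, 352, 344, 332, 355, 417, 500, 538, 545, 545, 543, 536, 516, 464, 414, 386, 396, 397, 450, 543, 590]
320 [384, 386, 385, 388, 378, 380, 377, 373, 359, 350, 345, 370, 446, 512, 526, 530, 518, 515, 522, 514, 471, 406, 377, 369, 373, 418, 520, 565]
360 [117, 116, 114, 109, 118, 181, 279, 340, 356, 364, 363, 390, 466, 511, 517, 520, 520, 521, 517, 494, 432, 381, 388, 388, 392, 435, 528, 571]
230 [468, 468, 464, 470, 471, 466, 456, 445, 394, 325, 300, 353, 439, 513, 523, 534, 527, 522, 519, 487, 413, 309, 265, 324, 402, 432, 430, 422, 417, 418, 426, 455, 477, 492, 498] [526, 523, 518, 513, 511, 487, 436, 376, 338, 336, 337, 316, 263, 246, 347, 473, 539, 561, 562, 548, 548, 553, 534, 437, 271, 141, 119, 131, 112, 116, 121, 117, 121, 120, 129]
250 [464, 466, 465, 470, 466, 464, 466, 469, 452, 400, 333, 286, 293, 372, 468, 519, 522, 528, 519, 520, 501, 440, 353, 289, 322, 418, 472, 486, 477, 473, 478, 476, 476, 484, 510] [583, 579, 571, 556, 502, 402, 352, 331, 330, 325, 309, 263, 246, 329, 454, 533, 560, 560, 559, 560, 558, 531, 441, 273, 139, 119, 115, 114, 118, 122, 123, 117, 129, 124, 125]
[590, 574, 569, 569, 565, 529, 458, 389, 370, 366, 364, 370, 373, 386, 444, 536, 579, 589, 592, 593, 591, 579]
[[0.4188, 0.151, 0.013], [0.4965, 0.1519, 0.013], [0.4612, 0.1517, 0.013], [0.4613, 0.1441, 0.013], [0.4741, 0.0298, 0.013], [0.4743, 0.0238, 0.013]]
```

Call:
arm_command(deltas=[-0.007,0.001,-0.07,0,0,0.02,-1,0,0,-0.06,0,0,0,-1,0,0,-0.023,0,0,0,-1,0,0,0,0,0,0,-1,0,0,0,0,0,0,0.7,0,0,0,0,0,0,0.7,0,0,0.08,0,0,0,0.7,0,0,0.12,0,0,0,0.7])

```text
clock: 4.85
eef_pos: [0.4552, 0.1265, 0.0929]
tcp_rot: [0.704, 0.71, -0.001, -0.001]
ft_force: [0.0, -0.0, -1.2]
finger_gap: 0.073
gripper_force: 0.0
```

```bash
python3 - <<'E'
from near import *
print(r.state()["ft_force"]);D=cam("wrist");save("w5",D[0])
go(.616,.305,-7,.13);go(.6114,-.1991,20.3,.13)
D=cam("scene");s=D
for n,p in dict(up_a=(.621,-.29),up_b=(.6114,-.1991),dn_a=(.625,-.1105),dn_b=(.624,-.004),dn_c=(.612,.214),up_d=(.616,.305),in1=(.458,.127)).items():
    print(n,meas(*D,px([*p,.02],*D[1:])[0],mask=D[0].min(2)>85))
E
```

```text
[ 0.00269962 -0.03812382 -1.19513506]
at [0.4595 0.1277 0.0994] yaw 0.51 tilt [0.56 0.14] gap 0.0725 t 4.9
total shift(m) [0.1565 0.1773 0.0306] fraction sum [0.3913 0.4434 0.0766] rot fraction sum -0.751
at [0.4595 0.1277 0.0994] yaw 0.51 tilt [0.56 0.14] gap 0.0725 t 4.9
total shift(m) [ 0.1519 -0.3268  0.0306] fraction sum [ 0.3798 -0.8169  0.0766] rot fraction sum 1.979
up_a (array([ 0.6214, -0.2902]), np.float64(-15.6), array([0.0612, 0.0303]), 406)
up_b (array([ 0.6114, -0.1972]), np.float64(21.2), array([0.0616, 0.0286]), 414)
dn_a (array([ 0.6224, -0.1091]), np.float64(-2.5), array([0.0614, 0.0296]), 461)
dn_b (array([ 0.6214, -0.0038]), np.float64(9.4), array([0.0608, 0.0285]), 471)
dn_c (array([0.6096, 0.2141]), np.float64(-6.8), array([0.0601, 0.0286]), 542)
up_d (array([0.6175, 0.3045]), np.float64(-9.3), array([0.061 , 0.0283]), 568)
in1 (array([0.4603, 0.0207]), np.float64(-88.3), array([0.2434, 0.0678]), 2231)
```

View pics/w5.png

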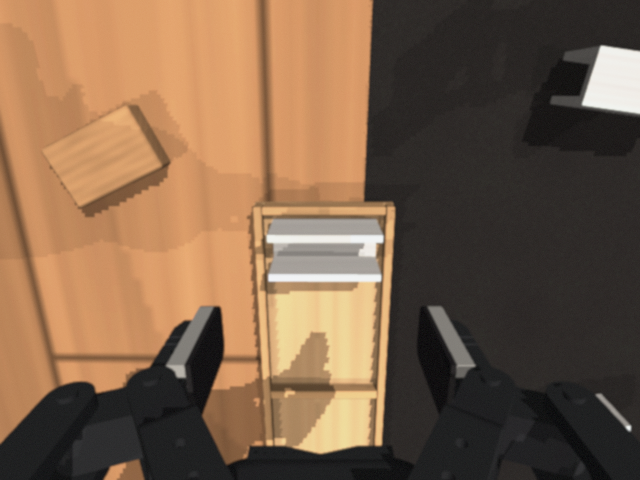

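Call:
arm_command(deltas=[0.08,0.0887,0.018,0,0,-0.19,0.7,0.08,0.0887,0.018,0,0,-0.19,0.7,0.08,0.0887,0.018,0,0,-0.19,0.7,0.08,0.0887,0.018,0,0,-0.19,0.7,0.08,0.0887,0.018,0,0,-0.19,0.7,0,0,0,0,0,0,0.7,0,0,0,0,0,0,0.7])

```text
clock: 5.82
eef_pos: [0.6151, 0.3035, 0.1277]
tcp_rot: [0.76, 0.65, -0.001, -0.0]
ft_force: [-0.5, -0.3, -0.6]
finger_gap: 0.0723
gripper_force: 0.0
```

```bash
python3 near.py .6175 .3045
```

```text
ch (array([0.6173, 0.3044]), np.float64(-8.9), array([0.0609, 0.0273]), 5279)
at [0.6149 0.3032 0.128 ] yaw -8.99 tilt [-0.13 -0.08] gap 0.0729 t 5.9
total shift(m) [ 0.0024  0.0012 -0.12  ] fraction sum [ 0.006   0.0031 -0.3001] rot fraction sum 0.009
```

Call:
arm_command(deltas=[0.006,0.003,-0.1,0,0,0,0.7,0,0,-0.1,0,0,0,0.7,0,0,-0.1,0,0,0,0.7,0,0,0,0,0,0,0.7,0,0,0,0,0,0,-1,0,0,0,0,0,0,-1,0,0,0.05,0,0,0,-1,0,0,0.12,0,0,0,-1])

```text
clock: 6.88
eef_pos: [0.6173, 0.3048, 0.0766]
tcp_rot: [0.76, 0.65, -0.002, -0.0]
ft_force: [0.2, 0.6, -0.9]
finger_gap: 0.0577
gripper_force: 43.1
```

Call:
arm_command(deltas=[-0.0797,-0.1028,0,0,0,0.19,-1,-0.0797,-0.1028,0,0,0,0.19,-1,-0.0797,-0.1028,0,0,0,0.19,-1,-0.0797,-0.1028,0,0,0,0.19,-1,-0.0797,-0.1028,0,0,0,0.19,-1,0,0,0,0,0,0,-1,0,0,0,0,0,0,-1])

```text
clock: 7.75
eef_pos: [0.4607, 0.1001, 0.0783]
tcp_rot: [0.704, 0.71, 0.002, 0.001]
ft_force: [-0.3, 0.7, -0.2]
finger_gap: 0.0578
gripper_force: 43.1
```

```bash
python3 - <<'E'
from near import *
D=cam("wrist");go(.458,.0987,.5,.014);print(r.state()["gripper_force"])
E
```

```text
at [0.4608 0.1005 0.078 ] yaw 0.52 tilt [0.21 0.05] gap 0.0584 t 7.8
total shift(m) [-0.0028 -0.0018 -0.064 ] fraction sum [-0.007  -0.0044 -0.1601] rot fraction sum -0.002
43.10443550348282
```

Call:
arm_command(deltas=[-0.007,-0.0044,-0.07,0,0,0,-1,0,0,-0.06,0,0,0,-1,0,0,-0.028,0,0,0,-1,0,0,0,0,0,0,-1,0,0,0,0,0,0,0.7,0,0,0,0,0,0,0.7,0,0,0.08,0,0,0,0.7,0,0,0.12,0,0,0,0.7])

```text
clock: 8.8
eef_pos: [0.4555, 0.0979, 0.0938]
tcp_rot: [0.704, 0.71, -0.001, -0.001]
ft_force: [0.5, 0.5, 0.3]
finger_gap: 0.0728
gripper_force: 0.0
```

```bash
python3 - <<'E'
from near import *
D=cam("wrist");save("w6",D[0]);go(.6114,-.198,20.7,.13)
np.savez("w6.npz",I=D[0],K=D[1],Rc=D[2],o=D[3])
E
```

```text
at [0.4598 0.0988 0.1001] yaw 0.52 tilt [0.57 0.11] gap 0.0723 t 8.8
total shift(m) [ 0.1516 -0.2968  0.0299] fraction sum [ 0.3791 -0.7419  0.0747] rot fraction sum 2.018
```

View pics/w6.png

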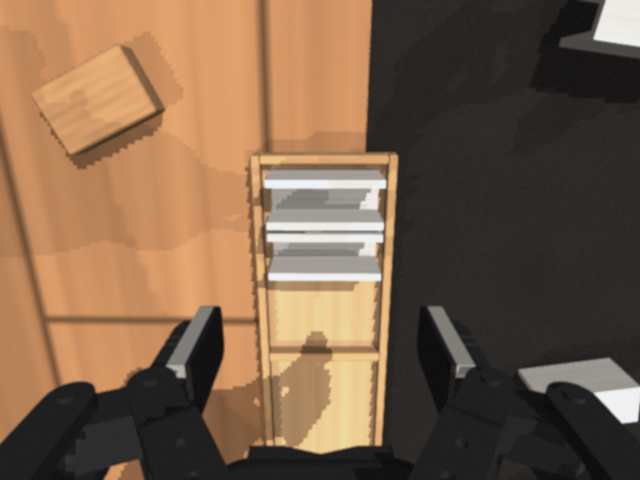

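Call:
arm_command(deltas=[0.064,-0.1237,0.015,0,0,0.336,0.7,0.064,-0.1237,0.015,0,0,0.336,0.7,0.064,-0.1237,0.015,0,0,0.336,0.7,0.064,-0.1237,0.015,0,0,0.336,0.7,0.064,-0.1237,0.015,0,0,0.336,0.7,0.064,-0.1237,0.015,0,0,0.336,0.7,0,0,0,0,0,0,0.7,0,0,0,0,0,0,0.7])

```text
clock: 9.85
eef_pos: [0.6093, -0.1984, 0.1292]
tcp_rot: [0.569, 0.822, 0.0, -0.001]
ft_force: [-0.3, -0.4, 0.8]
finger_gap: 0.0729
gripper_force: 0.0
```

```bash
python3 near.py .6114 -.198
```

```text
ch (array([ 0.6107, -0.1978]), np.float64(20.6), array([0.061 , 0.0276]), 5190)
at [ 0.6091 -0.1978  0.1292] yaw 20.69 tilt [-0.08  0.05] gap 0.0723 t 9.9
total shift(m) [ 0.0016  0.     -0.1212] fraction sum [ 4.100e-03  1.000e-04 -3.031e-01] rot fraction sum -0.009
```

Call:
arm_command(deltas=[0.004,0,-0.1,0,0,-0.01,0.7,0,0,-0.1,0,0,0,0.7,0,0,-0.103,0,0,0,0.7,0,0,0,0,0,0,0.7,0,0,0,0,0,0,-1,0,0,0,0,0,0,-1,0,0,0.05,0,0,0,-1,0,0,0.12,0,0,0,-1])

```text
clock: 10.9
eef_pos: [0.6104, -0.1984, 0.0765]
tcp_rot: [0.569, 0.822, -0.0, -0.002]
ft_force: [0.4, -0.7, -0.4]
finger_gap: 0.0581
gripper_force: 43.0
```

Call:
arm_command(deltas=[-0.0636,0.1117,0,0,0,-0.335,-1,-0.0636,0.1117,0,0,0,-0.335,-1,-0.0636,0.1117,0,0,0,-0.335,-1,-0.0636,0.1117,0,0,0,-0.335,-1,-0.0636,0.1117,0,0,0,-0.335,-1,-0.0636,0.1117,0,0,0,-0.335,-1,0,0,0,0,0,0,-1,0,0,0,0,0,0,-1])

```text
clock: 11.9
eef_pos: [0.4599, 0.0693, 0.0777]
tcp_rot: [0.704, 0.71, 0.001, 0.001]
ft_force: [0.2, -0.6, -0.8]
finger_gap: 0.0584
gripper_force: 43.1
```

```bash
python3 - <<'E'
from near import *
D=cam("wrist");go(.458,.0702,.5,.014);print(r.state()["gripper_force"])
E
```

```text
at [0.4601 0.0688 0.0775] yaw 0.46 tilt [0.17 0.01] gap 0.0581 t 11.9
total shift(m) [-0.0021  0.0014 -0.0635] fraction sum [-0.0052  0.0034 -0.1587] rot fraction sum 0.004
43.05227503180504
```

Call:
arm_command(deltas=[-0.0052,0.0034,-0.07,0,0,0,-1,0,0,-0.06,0,0,0,-1,0,0,-0.0275,0,0,0,-1,0,0,0,0,0,0,-1,0,0,0,0,0,0,0.7,0,0,0,0,0,0,0.7,0,0,0.08,0,0,0,0.7,0,0,0.12,0,0,0,0.7])

```text
clock: 12.95
eef_pos: [0.4559, 0.0703, 0.0936]
tcp_rot: [0.704, 0.71, -0.001, -0.001]
ft_force: [1.0, 0.5, 0.2]
finger_gap: 0.0731
gripper_force: 0.0
```

Call:
arm_command(deltas=[0.058,-0.1285,0.013,0,0,-0.23,0.7,0.058,-0.1285,0.013,0,0,-0.23,0.7,0.058,-0.1285,0.013,0,0,-0.23,0.7,0.058,-0.1285,0.013,0,0,-0.23,0.7,0.058,-0.1285,0.013,0,0,-0.23,0.7,0.058,-0.1285,0.013,0,0,-0.23,0.7,0.058,-0.1285,0.013,0,0,-0.23,0.7,0,0,0,0,0,0,0.7])

```text
clock: 13.95
eef_pos: [0.6203, -0.2932, 0.1299]
tcp_rot: [0.798, 0.603, 0.0, 0.001]
ft_force: [-0.2, 0.8, -1.4]
finger_gap: 0.0726
gripper_force: 0.0
```

Call:
arm_command(deltas=[0,0,0,0,0,0,0.7])

```text
clock: 14.08
eef_pos: [0.6184, -0.2888, 0.1294]
tcp_rot: [0.797, 0.604, -0.0, -0.001]
ft_force: [0.0, 1.2, -0.6]
finger_gap: 0.0724
gripper_force: 0.0
```

```bash
python3 near.py .6214 -.2902
```

```text
ch (array([ 0.6219, -0.2911]), np.float64(-15.6), array([0.0611, 0.0268]), 5155)
at [ 0.6184 -0.2881  0.1296] yaw -15.59 tilt [-0.07  0.06] gap 0.0723 t 14.1
total shift(m) [ 0.0035 -0.003  -0.1216] fraction sum [ 0.0088 -0.0074 -0.3039] rot fraction sum -0.001
```

Call:
arm_command(deltas=[0.009,-0.0075,-0.1,0,0,0,0.7,0,0,-0.1,0,0,0,0.7,0,0,-0.104,0,0,0,0.7,0,0,0,0,0,0,0.7,0,0,0,0,0,0,-1,0,0,0,0,0,0,-1,0,0,0.05,0,0,0,-1,0,0,0.12,0,0,0,-1])

```text
clock: 15.12
eef_pos: [0.6216, -0.2916, 0.0762]
tcp_rot: [0.797, 0.604, -0.001, -0.001]
ft_force: [1.0, -0.7, -0.3]
finger_gap: 0.0583
gripper_force: 43.1
```

Call:
arm_command(deltas=[-0.0585,0.1189,0,0,0,0.23,-1,-0.0585,0.1189,0,0,0,0.23,-1,-0.0585,0.1189,0,0,0,0.23,-1,-0.0585,0.1189,0,0,0,0.23,-1,-0.0585,0.1189,0,0,0,0.23,-1,-0.0585,0.1189,0,0,0,0.23,-1,-0.0585,0.1189,0,0,0,0.23,-1,0,0,0,0,0,0,-1])

```text
clock: 16.12
eef_pos: [0.4577, 0.0431, 0.0777]
tcp_rot: [0.703, 0.712, 0.001, 0.0]
ft_force: [0.8, 0.1, -1.5]
finger_gap: 0.0586
gripper_force: 43.1
```

Call:
arm_command(deltas=[0,0,0,0,0,0,-1])

```text
clock: 16.25
eef_pos: [0.4601, 0.0407, 0.0776]
tcp_rot: [0.704, 0.71, 0.001, 0.001]
ft_force: [0.0, -0.2, 0.2]
finger_gap: 0.058
gripper_force: 43.1
```

```bash
python3 - <<'E'
from near import *
D=cam("wrist");go(.458,.0417,.5,.014);print(r.state()["gripper_force"])
E
```

```text
at [0.4602 0.0402 0.0773] yaw 0.44 tilt [ 0.18 -0.  ] gap 0.0581 t 16.3
total shift(m) [-0.0022  0.0015 -0.0633] fraction sum [-0.0056  0.0037 -0.1583] rot fraction sum 0.006
43.105716705322266
```

Call:
arm_command(deltas=[-0.0055,0.004,-0.07,0,0,0,-1,0,0,-0.06,0,0,0,-1,0,0,-0.027,0,0,0,-1,0,0,0,0,0,0,-1,0,0,0,0,0,0,0.7,0,0,0,0,0,0,0.7,0,0,0.08,0,0,0,0.7,0,0,0.14,0,0,0,0.7])

```text
clock: 17.3
eef_pos: [0.4555, 0.0421, 0.1013]
tcp_rot: [0.704, 0.71, -0.002, -0.001]
ft_force: [2.3, -0.1, 1.5]
finger_gap: 0.0727
gripper_force: 0.0
```

Call:
arm_command(deltas=[0,0,0,0,0,0,0.7,0,0,0,0,0,0,0.7])

```text
clock: 17.55
eef_pos: [0.4563, 0.0422, 0.1014]
tcp_rot: [0.704, 0.71, -0.0, -0.0]
ft_force: [0.1, -0.2, 0.2]
finger_gap: 0.0725
gripper_force: 0.0
```

```bash
python3 - <<'E'
from near import *
D=cam("wrist");save("w7",D[0]);go(.622,-.004,9.5,.13)
np.savez("w7.npz",I=D[0],K=D[1],Rc=D[2],o=D[3])
I=D[0].astype(int)
# white profile along y at tray centre, projected on flange tops z=.035
for x in(.44,.476):
    ys=np.arange(.02,.155,.0005);uv=px(np.c_[np.full_like(ys,x),ys,np.full_like(ys,.035)],*D[1:])
    p=cv2.remap(D[0],uv[:,0].astype(np.float32)[None],uv[:,1].astype(np.float32)[None],1)[0].astype(int)
    sat=p.max(1)-p.min(1);w=(sat<45);e=np.flatnonzero(np.diff(w.astype(int)))
    print(x,[(round(ys[i],4),"+" if w[i+1] else "-") for i in e]); v=np.abs(np.diff(p.sum(1)));print([(round(ys[i],4),int(p.sum(1)[i+1]-p.sum(1)[i])) for i in np.flatnonzero(v>25)])
E
```

```text
at [0.4558 0.0422 0.1007] yaw 0.47 tilt [-0.1  -0.01] gap 0.0724 t 17.6
total shift(m) [ 0.1662 -0.0462  0.0293] fraction sum [ 0.4154 -0.1155  0.0732] rot fraction sum 0.903
0.44 [(np.float64(0.027), '+'), (np.float64(0.1405), '-')]
[(np.float64(0.02), -45), (np.float64(0.0205), -62), (np.float64(0.021), -34), (np.float64(0.0265), 29), (np.float64(0.027), 77), (np.float64(0.0275), 98), (np.float64(0.028), 83), (np.float64(0.0285), 30), (np.float64(0.0315), -34), (np.float64(0.032), -104), (np.float64(0.0325), -68), (np.float64(0.033), -29), (np.float64(0.041), -35), (np.float64(0.0415), -50), (np.float64(0.049), 49), (np.float64(0.0495), 76), (np.float64(0.05), 64), (np.float64(0.0505), 34), (np.float64(0.0535), -44), (np.float64(0.054), -83), (np.float64(0.0545), -97), (np.float64(0.055), -85), (np.float64(0.0555), -44), (np.float64(0.056), 65), (np.float64(0.0565), 149), (np.float64(0.057), 115), (np.float64(0.0575), 34), (np.float64(0.06), -28), (np.float64(0.0605), -58), (np.float64(0.061), -93), (np.float64(0.0615), -46), (np.float64(0.067), -39), (np.float64(0.0675), -42), (np
[... 2843 characters left out ...]
64(0.1135), 200), (np.float64(0.114), 143), (np.float64(0.1175), -51), (np.float64(0.118), -76), (np.float64(0.119), 28), (np.float64(0.1225), -53), (np.float64(0.123), -51), (np.float64(0.1315), 33), (np.float64(0.132), 36), (np.float64(0.134), -47), (np.float64(0.1345), -106), (np.float64(0.135), -44), (np.float64(0.1355), 129), (np.float64(0.136), 169), (np.float64(0.1365), 65), (np.float64(0.1395), -66), (np.float64(0.14), -170), (np.float64(0.1405), -146), (np.float64(0.141), -52), (np.float64(0.1415), -44), (np.float64(0.142), 42), (np.float64(0.1425), 110), (np.float64(0.143), 83), (np.float64(0.1435), 31), (np.float64(0.146), -27), (np.float64(0.1465), -59), (np.float64(0.147), -31)]
```

View pics/w7.png

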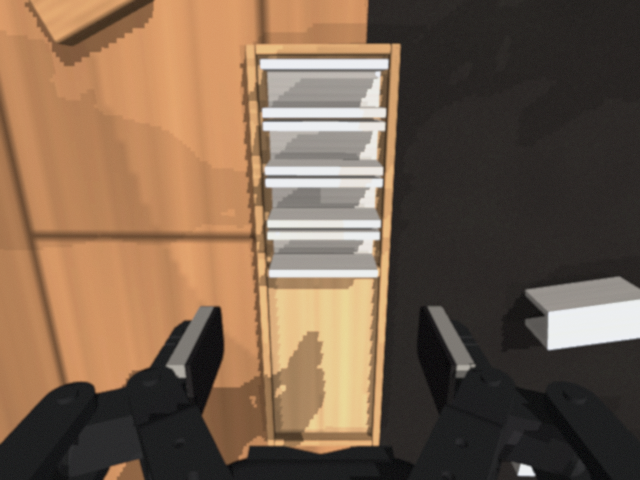

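Call:
arm_command(deltas=[0.105,-0.029,0.018,0,0,0.226,0.7,0.105,-0.029,0.018,0,0,0.226,0.7,0.105,-0.029,0.018,0,0,0.226,0.7,0.105,-0.029,0.018,0,0,0.226,0.7,0,0,0,0,0,0,0.7,0,0,0,0,0,0,0.7])

```text
clock: 18.35
eef_pos: [0.623, -0.004, 0.1283]
tcp_rot: [0.646, 0.763, -0.001, -0.002]
ft_force: [-0.2, 0.0, -0.3]
finger_gap: 0.0726
gripper_force: 0.0
```

```bash
python3 near.py .6235 -.0042
```

```text
ch (array([ 0.6227, -0.0039]), np.float64(9.6), array([0.0616, 0.0267]), 5347)
at [ 0.6229 -0.0038  0.1287] yaw 9.51 tilt [-0.23  0.01] gap 0.0726 t 18.4
total shift(m) [-2.000e-04 -1.000e-04 -1.207e-01] fraction sum [-4.000e-04 -2.000e-04 -3.017e-01] rot fraction sum 0.009
```

Call:
arm_command(deltas=[0,0,-0.1,0,0,0,0.7,0,0,-0.1,0,0,0,0.7,0,0,-0.102,0,0,0,0.7,0,0,0,0,0,0,0.7,0,0,0,0,0,0,-1,0,0,0,0,0,0,-1,0,0,0.05,0,0,0,-1,0,0,0.12,0,0,0,-1])

```text
clock: 19.4
eef_pos: [0.6235, -0.0041, 0.0776]
tcp_rot: [0.646, 0.763, -0.001, -0.001]
ft_force: [0.2, 0.3, -0.1]
finger_gap: 0.0591
gripper_force: 43.2
```

Call:
arm_command(deltas=[-0.103,0.055,0,0,0,-0.228,-1,-0.103,0.055,0,0,0,-0.228,-1,-0.103,0.055,0,0,0,-0.228,-1,-0.103,0.055,0,0,0,-0.228,-1,0,0,0,0,0,0,-1,0,0,0,0,0,0,-1])

```text
clock: 20.15
eef_pos: [0.4614, 0.0841, 0.0788]
tcp_rot: [0.704, 0.71, 0.002, 0.001]
ft_force: [-0.2, -0.4, -0.9]
finger_gap: 0.0587
gripper_force: 43.2
```

```bash
python3 - <<'E'
from near import *
D=cam("wrist");go(.458,.0842,.5,.0178);print(r.state()["gripper_force"])
E
```

```text
at [0.4617 0.0839 0.0786] yaw 0.39 tilt [0.2  0.02] gap 0.0587 t 20.2
total shift(m) [-0.0037  0.0003 -0.0608] fraction sum [-0.0091  0.0008 -0.152 ] rot fraction sum 0.011
43.21971170604229
```

Lower, release, rise, then head for dn_c.

Call:
arm_command(deltas=[-0.009,0.001,-0.06,0,0,0.01,-1,0,0,-0.05,0,0,0,-1,0,0,-0.04,0,0,0,-1,0,0,0,0,0,0,-1,0,0,0,0,0,0,0.7,0,0,0,0,0,0,0.7,0,0,0.08,0,0,0,0.7,0,0,0.12,0,0,0,0.7])

```text
clock: 21.2
eef_pos: [0.4557, 0.084, 0.0974]
tcp_rot: [0.704, 0.71, -0.001, -0.001]
ft_force: [1.2, 0.4, 0.5]
finger_gap: 0.0724
gripper_force: 0.0
```

Call:
arm_command(deltas=[0.077,0.065,0.013,0,0,-0.15,0.7,0.077,0.065,0.013,0,0,-0.15,0.7,0.077,0.065,0.013,0,0,-0.15,0.7,0.077,0.065,0.013,0,0,-0.15,0.7,0.077,0.065,0.013,0,0,-0.15,0.7,0,0,0,0,0,0,0.7,0,0,0,0,0,0,0.7])

```text
clock: 22.08
eef_pos: [0.6097, 0.2138, 0.1228]
tcp_rot: [0.749, 0.663, -0.001, -0.0]
ft_force: [0.3, -0.4, -0.8]
finger_gap: 0.0728
gripper_force: 0.0
```

```bash
python3 near.py .612 .214
```

```text
ch (array([0.6105, 0.2135]), np.float64(-7.0), array([0.0618, 0.0272]), 5703)
at [0.6094 0.2135 0.123 ] yaw -7.02 tilt [-0.1  -0.05] gap 0.0729 t 22.1
total shift(m) [ 0.0011 -0.     -0.115 ] fraction sum [ 2.700e-03 -1.000e-04 -2.875e-01] rot fraction sum 0.002
```

Call:
arm_command(deltas=[0.003,0,-0.1,0,0,0,0.7,0,0,-0.1,0,0,0,0.7,0,0,-0.088,0,0,0,0.7,0,0,0,0,0,0,0.7,0,0,0,0,0,0,-1,0,0,0,0,0,0,-1,0,0,0.05,0,0,0,-1,0,0,0.12,0,0,0,-1])

```text
clock: 23.12
eef_pos: [0.6103, 0.2139, 0.0761]
tcp_rot: [0.749, 0.663, -0.002, -0.001]
ft_force: [1.2, 0.8, -0.6]
finger_gap: 0.059
gripper_force: 43.2
```

Call:
arm_command(deltas=[-0.0965,-0.063,0,0,0,0.188,-1,-0.0965,-0.063,0,0,0,0.188,-1,-0.0965,-0.063,0,0,0,0.188,-1,-0.0965,-0.063,0,0,0,0.188,-1,0,0,0,0,0,0,-1,0,0,0,0,0,0,-1])

```text
clock: 23.88
eef_pos: [0.4587, 0.1139, 0.0776]
tcp_rot: [0.704, 0.71, 0.002, 0.001]
ft_force: [1.3, 0.6, -0.6]
finger_gap: 0.0589
gripper_force: 43.2
```

```bash
python3 - <<'E'
from near import *
D=cam("wrist");go(.458,.1128,.5,.0178);print(r.state()["gripper_force"])
E
```

```text
at [0.459  0.1141 0.0774] yaw 0.51 tilt [0.21 0.05] gap 0.0589 t 23.9
total shift(m) [-0.001  -0.0013 -0.0596] fraction sum [-0.0025 -0.0032 -0.149 ] rot fraction sum -0.001
43.24792966246605
```

Place it, then hover over dn_a (.6245,-.110, −1°).

Call:
arm_command(deltas=[-0.0025,-0.003,-0.06,0,0,0,-1,0,0,-0.05,0,0,0,-1,0,0,-0.038,0,0,0,-1,0,0,0,0,0,0,-1,0,0,0,0,0,0,0.7,0,0,0,0,0,0,0.7,0,0,0.08,0,0,0,0.7,0,0,0.12,0,0,0,0.7])

```text
clock: 24.92
eef_pos: [0.4554, 0.1122, 0.097]
tcp_rot: [0.704, 0.71, -0.001, -0.001]
ft_force: [0.8, -0.8, 0.0]
finger_gap: 0.0726
gripper_force: 0.0
```

Call:
arm_command(deltas=[0.083,-0.111,0.013,0,0,-0.025,0.7,0.083,-0.111,0.013,0,0,-0.025,0.7,0.083,-0.111,0.013,0,0,-0.025,0.7,0.083,-0.111,0.013,0,0,-0.025,0.7,0.083,-0.111,0.013,0,0,-0.025,0.7,0,0,0,0,0,0,0.7,0,0,0,0,0,0,0.7])

```text
clock: 25.8
eef_pos: [0.6215, -0.1094, 0.1225]
tcp_rot: [0.712, 0.702, -0.0, -0.001]
ft_force: [-0.4, 0.2, -0.1]
finger_gap: 0.0726
gripper_force: 0.0
```

```bash
python3 near.py .6245 -.11
```

```text
ch (array([ 0.6237, -0.1097]), np.float64(-1.8), array([0.0617, 0.0274]), 5639)
at [ 0.6212 -0.1088  0.1227] yaw -0.71 tilt [-0.09  0.04] gap 0.0725 t 25.9
total shift(m) [ 0.0025 -0.0009 -0.1147] fraction sum [ 0.0062 -0.0022 -0.2867] rot fraction sum -0.109
```

Call:
arm_command(deltas=[0.006,-0.002,-0.1,0,0,-0.1,0.7,0,0,-0.1,0,0,0,0.7,0,0,-0.087,0,0,0,0.7,0,0,0,0,0,0,0.7,0,0,0,0,0,0,-1,0,0,0,0,0,0,-1,0,0,0.05,0,0,0,-1,0,0,0.12,0,0,0,-1])

```text
clock: 26.85
eef_pos: [0.6232, -0.1102, 0.0761]
tcp_rot: [0.718, 0.696, -0.001, -0.001]
ft_force: [1.0, 0.6, 0.2]
finger_gap: 0.0589
gripper_force: 43.3
```

Call:
arm_command(deltas=[-0.0836,0.0827,0,0,0,0.046,-1,-0.0836,0.0827,0,0,0,0.046,-1,-0.0836,0.0827,0,0,0,0.046,-1,-0.0836,0.0827,0,0,0,0.046,-1,-0.0836,0.0827,0,0,0,0.046,-1,0,0,0,0,0,0,-1,0,0,0,0,0,0,-1])

```text
clock: 27.72
eef_pos: [0.4587, 0.0549, 0.0774]
tcp_rot: [0.703, 0.711, 0.001, 0.001]
ft_force: [0.3, -0.5, -1.0]
finger_gap: 0.0588
gripper_force: 43.3
```

```bash
python3 - <<'E'
from near import *
D=cam("wrist");go(.458,.0554,.5,.0178);print(r.state()["gripper_force"])
E
```

```text
at [0.4589 0.0546 0.0772] yaw 0.54 tilt [0.18 0.  ] gap 0.0588 t 27.8
total shift(m) [-0.0009  0.0008 -0.0594] fraction sum [-0.0023  0.002  -0.1486] rot fraction sum -0.004
43.32492895424366
```

Call:
arm_command(deltas=[-0.0023,0.002,-0.06,0,0,0,-1,0,0,-0.05,0,0,0,-1,0,0,-0.038,0,0,0,-1,0,0,0,0,0,0,-1,0,0,0,0,0,0,0.7,0,0,0,0,0,0,0.7,0,0,0.08,0,0,0,0.7,0,0,0.12,0,0,0,0.7])

```text
clock: 28.78
eef_pos: [0.4556, 0.0554, 0.097]
tcp_rot: [0.704, 0.71, -0.001, -0.001]
ft_force: [0.7, -0.6, 1.0]
finger_gap: 0.0728
gripper_force: 0.0
```

Call:
arm_command(deltas=[-0.01,-0.09,0.06,0,0,0,0.7,-0.01,-0.09,0.06,0,0,0,0.7,-0.01,-0.09,0.06,0,0,0,0.7,-0.01,-0.09,0.06,0,0,0,0.7,0,-0.09,0.06,0,0,0,0.7,0,0,0,0,0,0,0.7,0,0,0,0,0,0,0.7])

```text
clock: 29.65
eef_pos: [0.4399, -0.124, 0.2166]
tcp_rot: [0.704, 0.71, -0.0, -0.001]
ft_force: [-1.0, 0.5, -0.0]
finger_gap: 0.0727
gripper_force: 0.0
```

```bash
python3 - <<'E'
from near import *
D=cam("wrist");save("w8",D[0]);np.savez("w8.npz",I=D[0],K=D[1],Rc=D[2],o=D[3]);print(r.state()["eef_pos"])
S=cam("side");A=D[0];B=S[0][200:400,220:420];C=cam("scene")[0][150:270,280:460]
c=np.zeros((600,800,3),np.uint8);c[:360,:480]=cv2.resize(A,(480,360));c[:320,480:]=cv2.resize(B,(320,320));c[360:,:360]=cv2.resize(C,(360,240));
save("comb",c)
E
```

```text
[ 0.43981349 -0.12357624  0.21628748]
```

View pics/comb.png

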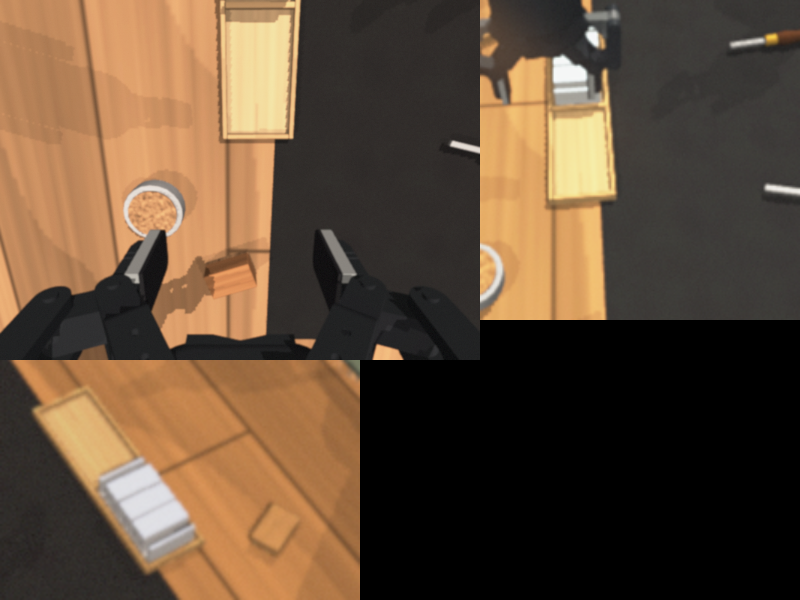

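Call:
arm_command(deltas=[-0.0075,-0.105,-0.048,0,0,0.42,0.7,-0.0075,-0.105,-0.048,0,0,0.42,0.7,-0.0075,-0.105,-0.048,0,0,0.42,0.7,-0.0075,-0.105,-0.048,0,0,0.42,0.7,0,0,0,0,0,0,0.7,0,0,0,0,0,0,0.7])

```text
clock: 30.55
eef_pos: [0.4285, -0.2912, 0.14]
tcp_rot: [0.592, 0.806, 0.0, -0.001]
ft_force: [0.4, 0.4, 0.0]
finger_gap: 0.0723
gripper_force: 0.0
```

```bash
python3 - <<'E'
from near import *
D=cam("wrist");np.savez("w9.npz",I=D[0],K=D[1],Rc=D[2],o=D[3]);I=D[0]
hsv=cv2.cvtColor(I,cv2.COLOR_RGB2HSV).astype(int)
uv=px([.428,-.292,.034],*D[1:])[0].round().astype(int);print(uv,hsv[uv[1],uv[0]],I[uv[1],uv[0]])
print(hsv[uv[1],::16].tolist());print(hsv[::16,uv[0]].tolist())
go(.428,-.292,17,.01)
save("w9",I)
E
```

```text
[318 231] [ 13 151 226] [226 149  92]
[[14, 136, 171], [13, 135, 174], [13, 133, 173], [13, 133, 167], [13, 133, 199], [14, 133, 199], [13, 131, 185], [14, 127, 230], [14, 130, 226], [14, 130, 228], [14, 129, 227], [13, 133, 219], [14, 134, 212], [13, 132, 219], [13, 133, 219], [13, 133, 214], [13, 131, 146], [13, 145, 141], [13, 151, 225], [13, 151, 226], [13, 149, 227], [13, 150, 226], [13, 151, 223], [13, 134, 206], [14, 133, 220], [9, 37, 48], [15, 34, 45], [9, 37, 48], [20, 34, 45], [13, 47, 49], [10, 32, 48], [15, 31, 49], [5, 33, 46], [5, 33, 46], [9, 38, 47], [13, 40, 45], [13, 36, 50], [10, 34, 45], [13, 36, 49], [6, 27, 48]]
[[13, 134, 202], [13, 133, 205], [13, 133, 207], [13, 131, 212], [13, 134, 215], [13, 133, 215], [13, 134, 213], [13, 134, 212], [13, 133, 217], [13, 135, 218], [13, 133, 217], [13, 134, 215], [14, 133, 140], [12, 154, 200], [12, 153, 213], [12, 154, 209], [13, 151, 225], [13, 132, 206], [13, 129, 205], [14, 134, 194], [14, 135, 189], [13, 133, 198], [13, 132, 222], [14, 130, 228], [14, 130, 227], [14, 129, 229], [14, 129, 225], [13, 130, 222], [14, 130, 223], [105, 20, 25]]
at [ 0.4286 -0.2911  0.1405] yaw 17.41 tilt [-0.    0.03] gap 0.0727 t 30.6
total shift(m) [-0.0006 -0.0009 -0.1305] fraction sum [-0.0016 -0.0023 -0.3262] rot fraction sum -0.041
```

View pics/w9.png

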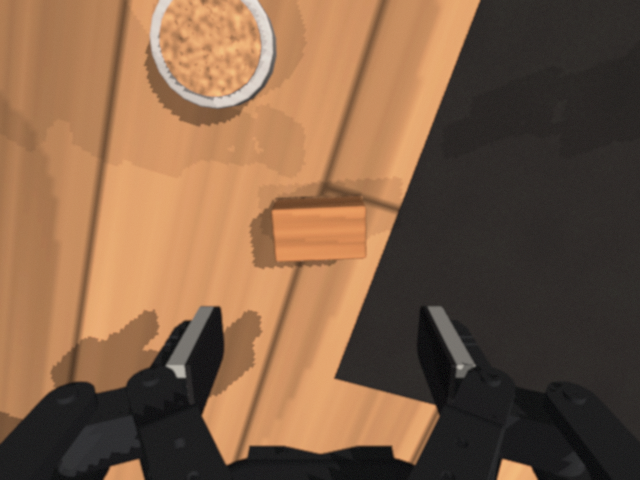

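```bash
cat > blk.py <<'E'
from near import *
def top(D,mask,uv,H):
    n,l=cv2.connectedComponents(cv2.morphologyEx(mask.astype(np.uint8),cv2.MORPH_OPEN,np.ones((5,5))))
    yy,xx=np.where(l==l[uv[1],uv[0]])
    T=pt(np.c_[xx,yy],H,*D[1:])[:,:2]
    c,sz,a=cv2.minAreaRect((T*1000).astype(np.float32))
    if sz[0]<sz[1]: a+=90
    return np.array(c)/1000,(a+90)%180-90,np.round(sz,1),len(xx)
E
python3 - <<'E'
from blk import *
z=np.load("w9.npz");D=(z["I"],z["K"],z["Rc"],z["o"])
h=cv2.cvtColor(cv2.GaussianBlur(D[0],(3,3),0),cv2.COLOR_RGB2HSV)
m=top(D,(h[...,1]>142)&(h[...,2]>190),(318,235),.034);print(m)
print(pt([(273,210),(364,205),(366,258),(276,263)],.034,*D[1:]).round(4).tolist(),pt([(273,210),(364,205),(366,258),(276,263)],.034,*D[1:]).mean(0))
go(*m[0],m[1],.008)
E
```

```text
(array([ 0.42940756, -0.29365588]), 19.36020278930664, array([58.1, 34.7]), 4659)
[[0.3968, -0.2872, 0.034], [0.4502, -0.2671, 0.034], [0.4633, -0.3004, 0.034], [0.4082, -0.3213, 0.034]] [ 0.42962725 -0.29403906  0.034     ]
at [ 0.4286 -0.2911  0.1405] yaw 17.41 tilt [-0.    0.03] gap 0.0727 t 30.6
total shift(m) [ 0.0008 -0.0026 -0.1325] fraction sum [ 0.0019 -0.0064 -0.3312] rot fraction sum 0.195
```

Call:
arm_command(deltas=[0.002,-0.0065,-0.1,0,0,0.2,0.7,0,0,-0.11,0,0,0,0.7,0,0,-0.11,0,0,0,0.7,0,0,0,0,0,0,0.7,0,0,0,0,0,0,-1,0,0,0,0,0,0,-1,0,0,0.05,0,0,0,-1,0,0,0.12,0,0,0,-1])

```text
clock: 31.6
eef_pos: [0.4284, -0.2943, 0.0808]
tcp_rot: [0.578, 0.816, 0.0, -0.001]
ft_force: [0.3, -0.5, -0.2]
finger_gap: 0.0589
gripper_force: 45.1
```

Call:
arm_command(deltas=[0.015,0.113,0,0,0,-0.38,-1,0.015,0.113,0,0,0,-0.38,-1,0.015,0.113,0,0,0,-0.38,-1,0.015,0.113,0,0,0,-0.38,-1,0.015,0.113,0,0,0,-0.38,-1,0,0,0,0,0,0,-1,0,0,0,0,0,0,-1])

```text
clock: 32.48
eef_pos: [0.4597, -0.0692, 0.0813]
tcp_rot: [0.705, 0.71, 0.0, 0.001]
ft_force: [0.2, -0.1, -1.2]
finger_gap: 0.0588
gripper_force: 45.2
```

```bash
python3 - <<'E'
from near import *
D=cam("wrist");go(.4595,-.0676,.5,.0182);print(r.state()["gripper_force"])
E
```

```text
at [ 0.4595 -0.0696  0.0811] yaw 0.36 tilt [ 0.1  -0.03] gap 0.059 t 32.5
total shift(m) [-0.      0.002  -0.0629] fraction sum [-1.000e-04  5.000e-03 -1.571e-01] rot fraction sum 0.014
45.15111029148102
```

Call:
arm_command(deltas=[0,0.005,-0.06,0,0,0,-1,0,0,-0.05,0,0,0,-1,0,0,-0.046,0,0,0,-1,0,0,0,0,0,0,-1,0,0,0,0,0,0,0.7,0,0,0,0,0,0,0.7,0,0,0.08,0,0,0,0.7,0,0,0.12,0,0,0,0.7])

```text
clock: 33.52
eef_pos: [0.4582, -0.0669, 0.0981]
tcp_rot: [0.705, 0.709, -0.001, -0.001]
ft_force: [0.9, 0.2, 0.7]
finger_gap: 0.0729
gripper_force: 0.0
```

Call:
arm_command(deltas=[0.009,0.134,0.032,0,0,0,0.7,0.009,0.134,0.032,0,0,0,0.7,0.009,0.134,0.032,0,0,0,0.7,0.009,0.134,0.032,0,0,0,0.7,0.009,0.134,0.032,0,0,0,0.7,0.009,0.134,0.032,0,0,0,0.7,0.009,0.134,0.032,0,0,0,0.7,0.009,0.134,0.032,0,0,0,0.7])

```text
clock: 34.52
eef_pos: [0.4879, 0.3635, 0.2011]
tcp_rot: [0.705, 0.709, 0.0, 0.0]
ft_force: [0.1, 0.5, -0.0]
finger_gap: 0.0725
gripper_force: 0.0
```

Call:
arm_command(deltas=[0,0,0,0,0,0,0.7,0,0,0,0,0,0,0.7])

```text
clock: 34.78
eef_pos: [0.4876, 0.3612, 0.1999]
tcp_rot: [0.705, 0.709, -0.001, 0.0]
ft_force: [0.1, 0.5, -0.4]
finger_gap: 0.0729
gripper_force: 0.0
```

```bash
python3 - <<'E'
from near import *
D=cam("wrist");np.savez("w10.npz",I=D[0],K=D[1],Rc=D[2],o=D[3]);I=D[0]
h=cv2.cvtColor(I,cv2.COLOR_RGB2HSV).astype(int)
uv=px([.489,.365,.028],*D[1:])[0];u=uv.round().astype(int);print(u,h[u[1],u[0]],I[u[1],u[0]])
print(h[u[1],::20].tolist())
m=meas(*D,uv,W=.024,H=.028,mask=(h[...,1]<95)&(h[...,2]>75));print(m)
if m: go(*m[0],m[1],.13)
E
```

```text
[321 199] [ 19  44 202] [202 189 167]
[[13, 133, 148], [13, 131, 164], [13, 133, 163], [14, 131, 168], [13, 132, 218], [13, 132, 197], [13, 132, 187], [14, 132, 226], [13, 131, 222], [14, 129, 226], [14, 129, 229], [14, 128, 231], [14, 129, 228], [14, 132, 223], [13, 133, 193], [18, 45, 199], [20, 44, 201], [20, 44, 201], [11, 43, 48], [13, 37, 48], [20, 32, 48], [9, 38, 47], [13, 36, 50], [15, 33, 46], [10, 33, 46], [17, 37, 48], [9, 36, 49], [9, 35, 51], [176, 38, 47], [4, 36, 50], [12, 27, 48], [4, 36, 49]]
(array([0.492 , 0.3667]), np.float64(30.8), array([0.0599, 0.0232]), 2683)
at [0.4876 0.3607 0.1999] yaw 0.33 tilt [-0.05 -0.07] gap 0.0727 t 34.8
total shift(m) [ 0.0044  0.006  -0.0699] fraction sum [ 0.011   0.0151 -0.1748] rot fraction sum 3.047
```

Call:
arm_command(deltas=[0.003,0.004,-0.044,0,0,0.76,0.7,0.003,0.004,-0.044,0,0,0.76,0.7,0.003,0.004,-0.044,0,0,0.76,0.7,0.003,0.004,-0.044,0,0,0.76,0.7,0,0,0,0,0,0,0.7,0,0,0,0,0,0,0.7])

```text
clock: 35.58
eef_pos: [0.4932, 0.3676, 0.1306]
tcp_rot: [0.495, 0.869, 0.0, 0.0]
ft_force: [-0.3, -0.5, -0.2]
finger_gap: 0.0724
gripper_force: 0.0
```

```bash
python3 - <<'E'
from near import *
D=cam("wrist");I=D[0]
h=cv2.cvtColor(I,cv2.COLOR_RGB2HSV).astype(int)
m=meas(*D,px([.492,.3667,.028],*D[1:])[0],W=.024,H=.028,mask=(h[...,1]<95)&(h[...,2]>75));print(m)
if m: go(*m[0],m[1],.01)
E
```

```text
(array([0.4919, 0.3668]), np.float64(31.3), array([0.0596, 0.0228]), 4328)
at [0.4933 0.3679 0.1309] yaw 30.63 tilt [0.07 0.05] gap 0.0723 t 35.6
total shift(m) [-0.0014 -0.0011 -0.1209] fraction sum [-0.0035 -0.0027 -0.3023] rot fraction sum 0.067
```

Call:
arm_command(deltas=[-0.0035,-0.0027,-0.1,0,0,0.067,0.7,0,0,-0.1,0,0,0,0.7,0,0,-0.102,0,0,0,0.7,0,0,0,0,0,0,0.7,0,0,0,0,0,0,-1,0,0,0,0,0,0,-1,0,0,0.05,0,0,0,-1,0,0,0.14,0,0,0,-1])

```text
clock: 36.62
eef_pos: [0.49, 0.3662, 0.0845]
tcp_rot: [0.489, 0.872, -0.002, -0.001]
ft_force: [1.2, 0.7, -0.6]
finger_gap: 0.0589
gripper_force: 45.1
```

Call:
arm_command(deltas=[-0.0117,-0.139,0,0,0,-0.44,-1,-0.0117,-0.139,0,0,0,-0.44,-1,-0.0117,-0.139,0,0,0,-0.44,-1,-0.0117,-0.139,0,0,0,-0.44,-1,-0.0117,-0.139,0,0,0,-0.44,-1,-0.0117,-0.139,0,0,0,-0.44,-1,-0.0117,-0.139,0,0,0,-0.44,-1,0,0,0,0,0,0,-1])

```text
clock: 37.62
eef_pos: [0.4589, -0.025, 0.0864]
tcp_rot: [0.705, 0.709, 0.001, 0.001]
ft_force: [-0.2, -0.3, -1.1]
finger_gap: 0.059
gripper_force: 45.2
```

Call:
arm_command(deltas=[0,0,0,0,0,0,-1,0,0,0,0,0,0,-1])

```text
clock: 37.88
eef_pos: [0.459, -0.0209, 0.0855]
tcp_rot: [0.702, 0.712, 0.0, 0.0]
ft_force: [0.0, -0.1, -1.7]
finger_gap: 0.059
gripper_force: 45.2
```

```bash
python3 - <<'E'
from near import *
D=cam("wrist");go(.459,-.0226,.5,.0162);print(r.state()["gripper_force"])
E
```

```text
at [ 0.4589 -0.0208  0.0854] yaw 0.76 tilt [0.04 0.01] gap 0.0587 t 37.9
total shift(m) [ 0.0001 -0.0018 -0.0692] fraction sum [ 0.0002 -0.0045 -0.173 ] rot fraction sum -0.026
45.17412185668945
```

Place and rise, then retreat toward the base side for a final look.

Call:
arm_command(deltas=[0,-0.0045,-0.07,0,0,-0.02,-1,0,0,-0.06,0,0,0,-1,0,0,-0.042,0,0,0,-1,0,0,0,0,0,0,-1,0,0,0,0,0,0,0.7,0,0,0,0,0,0,0.7,0,0,0.08,0,0,0,0.7,0,0,0.12,0,0,0,0.7])

```text
clock: 38.92
eef_pos: [0.4577, -0.0236, 0.0965]
tcp_rot: [0.704, 0.71, -0.001, -0.001]
ft_force: [0.9, 0.0, 0.4]
finger_gap: 0.0724
gripper_force: 0.0
```

Call:
arm_command(deltas=[0,-0.04,0.1,0,0,0,0.7,0,-0.04,0.1,0,0,0,0.7,0,-0.04,0.1,0,0,0,0.7,0,0,0.1,0,0,0,0.7,0,0,0,0,0,0,0.7,0,0,0,0,0,0,0.7])

```text
clock: 39.67
eef_pos: [0.458, -0.0716, 0.2559]
tcp_rot: [0.704, 0.71, -0.0, -0.0]
ft_force: [0.3, -0.3, -0.9]
finger_gap: 0.0727
gripper_force: 0.0
```

```bash
python3 - <<'E'
from near import *
D=cam("wrist");print(r.state()["eef_pos"])
a,b=px([[.40,.17,0],[.52,-.13,0]],*D[1:]).round().astype(int);print(a,b)
A=D[0][max(a[1],0):b[1],a[0]-30:b[0]+30]
S=cam("side")[0];C=cam("scene")[0]
c=np.zeros((600,800,3),np.uint8)
f=600/A.shape[0];A=cv2.resize(A,None,fx=f,fy=f)[:600,:400];c[:A.shape[0],:A.shape[1]]=A
c[:300,400:]=cv2.resize(C[140:275,250:430],(400,300),interpolation=2);c[300:,400:]=cv2.resize(S[205:355,210:410],(400,300),interpolation=2)
save("fin",c)
E
```

```text
[ 0.45778751 -0.07148524  0.25526535]
[ 249 -119] [379 239]
```

View pics/fin.png

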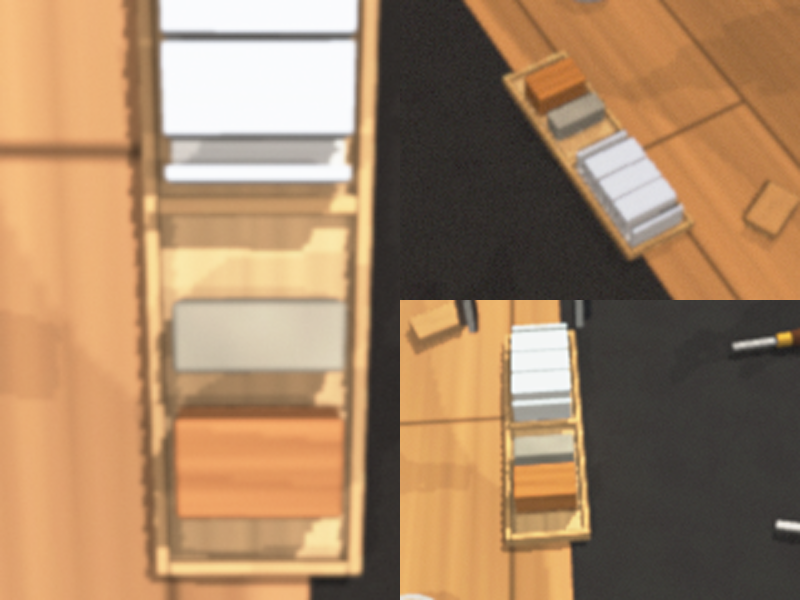

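```bash
python3 - <<'E'
from near import *
D=cam("wrist");I=D[0]
v0=px([.458,.0556,.039],*D[1:])[0];print(v0)
m=(I.min(2)>215).astype(np.uint8)
n,l,st,ce=cv2.connectedComponentsWithStats(m)
for i in range(1,n):
    if st[i,4]>300:
        x,y,w,h,a=st[i];print(x,y,w,h)
        for row in range(y+5,y+h-3,max(1,h//4)):
            xs=np.flatnonzero(l[row]==i)
            for z in(.039,.065):
                p=pt([(xs[0]-.5,row),(xs[-1]+.5,row)],z,*D[1:]);print(row,z,p.round(4)[:,:2].tolist(),"len",round(p[1,0]-p[0,0],4))
E
```

```text
[321.40397665  34.23601973]
284 0 78 12
5 0.039 [[0.4284, 0.076], [0.4889, 0.0764]] len 0.0605
5 0.065 [[0.4306, 0.0713], [0.4867, 0.0717]] len 0.0561
8 0.039 [[0.4284, 0.0739], [0.489, 0.0743]] len 0.0606
8 0.065 [[0.4305, 0.0693], [0.4868, 0.0698]] len 0.0562
284 16 77 37
21 0.039 [[0.4282, 0.0648], [0.4886, 0.0653]] len 0.0604
21 0.065 [[0.4303, 0.0609], [0.4864, 0.0613]] len 0.056
30 0.039 [[0.428, 0.0584], [0.4888, 0.0589]] len 0.0608
30 0.065 [[0.4302, 0.055], [0.4866, 0.0554]] len 0.0564
39 0.039 [[0.4287, 0.0519], [0.4891, 0.0524]] len 0.0604
39 0.065 [[0.4308, 0.049], [0.4868, 0.0494]] len 0.056
48 0.039 [[0.4286, 0.0454], [0.4885, 0.0458]] len 0.06
48 0.065 [[0.4307, 0.0429], [0.4863, 0.0433]] len 0.0556
286 56 73 16
61 0.039 [[0.4841, 0.0362], [0.4865, 0.0362]] len 0.0024
61 0.065 [[0.4822, 0.0344], [0.4844, 0.0344]] len 0.0022
65 0.039 [[0.4809, 0.0332], [0.4866, 0.0332]] len 0.0057
65 0.065 [[0.4793, 0.0316], [0.4845, 0.0316]] len 0.0053
168 283 66 51
288 0.039 [[0.324, -0.1677], [0.3598, -0.1674]] len 0.0357
288 0.065 [[0.3337, -0.1548], [0.3669, -0.1545]] len 0.0331
300 0.039 [[0.312, -0.1807], [0.3705, -0.1802]] len 0.0585
300 0.065 [[0.3226, -0.1669], [0.3769, -0.1664]] len 0.0543
312 0.039 [[0.3086, -0.194], [0.3736, -0.1934]] len 0.0651
312 0.065 [[0.3194, -0.1791], [0.3798, -0.1786]] len 0.0603
324 0.039 [[0.3111, -0.2074], [0.3718, -0.2069]] len 0.0608
324 0.065 [[0.3217, -0.1916], [0.3781, -0.1911]] len 0.0564
```

The tops are at 39 mm with a length of 60.5 mm, so the down pieces are fully interlocked. Handing in.

```bash
python3 -c "
from bench import finish_job
print(finish_job())"
```

```text
the job is handed in; nothing more can be done
None
```

The tray is packed and the job is handed in: four open-up channels lie in the left bay with all three open-down pieces interlocked over them, the stone and sanding block stand in the right bay (I saw no tin in the scene), and I never touched the gravers, pad tin or matchbox.

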